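# Draw the flat-gripped sensor plug from its dock and stand it in the holder cup

## Robot

A 7-joint arm with a two-finger parallel gripper is mounted at the origin on the work surface. World frame = base frame: x ahead of the robot, y to its left, z up, the work surface at z = 0. Lengths are in m, angles in rad, forces in N, time in s.
With the tool pointing down it reaches from about 0.425 to 1.025 m from the base axis. Payload 9.4 kg.
Tool frame: the origin (TCP) lies midway between the tips of the shut fingers; the grasp point (between the pads) lies 19 mm behind it (robot.pinch_z is the distance from the TCP to the grasp point, in m); z points along the fingers, y is the line along which they close (so a half turn about z gives the same grasp; the last joint's range is limited). The gripper opens to 85 mm and grips with 20 to 120 N. Pads are 22 mm wide; open, the fingers measure 114 mm over their backs; the gripper's body (76 mm by 85 mm) begins 54 mm behind the grasp point. The pads swing forward as they close: fully open they stand 13 mm farther back than shut.
Start: joints at [-1.342, 0.599, -0.003, 1.599, 0.002, 0.943, -0.08], TCP at [0.218, 0.691, 0.231] pointing down, gripper open.
Joint ranges: [-2.57, 2.57], [-0.35, 1.97], [-1.29, 1.29], [0.11, 2.56], [-1.05, 4.19], [0.11, 1.86], [-2.63, 2.63]. Speed limits (rad/s): [2.22, 2.22, 3.01, 3.01, 3.14, 3.14, 3.14].

## Interface

Orientations are given as a rotation vector (axis times angle).
In Python, from cell import monitor, capture, camera_model, finish_job, robot gives the robot as it stands.
- The arm moves only by the tool play_rows, never from a script. Its argument "rows" is a list of rows, each an object of numbers: "dx", "dy", "dz": the shift along the tool's x, y, z scaled (see below); "yaw": the turn about the tool's z scaled (see below); "grip": the opening, from 0 (shut) to 1 (fully open). In form: [{"dx": .., "dy": .., "dz": .., "yaw": .., "grip": ..}, ...]. A call has 1 to 5 rows; each row is the pose to reach, as a shift and turn from the pose commanded when the call began, along the tool's axes at that moment; what a row does not reach only later rows make up. The controller multiplies each number of a shift by 25 cm and each number of a turn by 30 degrees. A row lasts 1/8 s, in which the tool goes at most 62.5 mm and 10.7 degrees, less where a joint would pass 70% of its speed; a pose out of reach is approached as far as the arm can. A call with a number of a shift or a turn outside -1 to 1 is refused whole. A call with a gripper value outside its range is refused whole. The fingers move at their own pace and stop on an object; "squeeze" is the grip in N (left out, the last holds). Time passes only in rows, so rows that repeat a pose let the fingers close. It gives the time, the measured TCP pose, the force, the opening and the grip force at its end, in the units of the state.
- monitor.state(): the state, without advancing time (a new reading comes with each control period).
- capture(name): name is "scene" or "top" or "wrist"; returns (picture, depth): 400x640x3 uint8, red, green, blue; 400x640 float32, m along the optical axis (not along the pixel's ray), 0 where there is no reading.
- camera_model(name): a dict with "intrinsics" (3x3 intrinsics, pixels), "k1" (the pictures are not rectified: a ray, as slopes to the right and down, at radius r is drawn at 1 + k1 r^2 times it, then the intrinsics apply), "world_from_camera" (4x4, takes a point from camera to world coordinates). Camera axes: x right, y down, z forward; pixel columns grow to the right and rows downward; lengths in m; the calibration is good to about 2 mm. A picture is of the moment at which its call begins: read the wrist's pose just before it. camera_model takes no time and is no camera call; for the wrist camera it gives the pose at the moment of the call.
- finish_job(): hands the job in; it is judged then, once.
The state is a dict: "time": time; "joint_positions": joint angles; "qd": joint speeds; "joint_efforts": joint torques, N m; "ee_pos": TCP position; "eef_rot": TCP orientation; "ft_force": force on the tool from outside, world axes, zero at the start; "torque": the same for the moment, N m; "grip_width": finger opening in m; "grip_force": force on a finger pad.
Only numpy, scipy, OpenCV 4.12 (cv2) and the standard library are available. Lean on these libraries where they do the work, as an engineer would, in place of code of your own. Each camera call takes 0.05 s, during which the arm holds its last target. There are 200 camera calls.

## Task

One of the three sensor plugs clicked into the sloping dock has a flat slab grip; the other two have round knobs. Pull the flat-gripped plug straight out of its sprung socket and stand it upright, metal foot down, in the narrow grey holder cup, lowering it gently until you feel it touch the bottom before you let go: neither drop it nor ram it down. Leave the two round plugs fully home in the dock, and do not knock over or shove aside the glass beaker and the little white flask by the cup.

Things in the scene. Friction and masses are not known exactly. Their poses are not given: they have to be found in the camera images.
- dock: fixed white console 152 x 270 mm, 100 mm high, with a grey sloping panel 56 x 250 mm whose outward normal is tipped 35 deg (0.611 rad) from vertical to the dock's -x. Origin: underside below the panel; y along the row, z up. A plug seated home has its foot at x = -6.9, z = 39.8 mm of this frame and y = -80, 0 or +80 mm; which plug is where varies.
- mid_mouth (a point): centre of the middle socket's mouth on the panel face, 82 mm above the table; axes as dock. Three square sockets 17 mm wide, 54 mm deep, perpendicular to the panel, 80 mm apart along the dock's y, each holding a plug.
- probe: the plug to take, with the flat slab grip. 150 mm long, 80 to 170 g. Origin: centre of its square foot; z up along it, leaning 35 to 36 deg while seated; y (along the row) is the slab's thin way. Steel shank 16 x 16 mm, z = 0-52; black collar 28 x 28 mm, z = 52-60, resting on the panel; round stem 16 mm dia. to z = 98; grey slab 16 mm (y) x 34 mm (x), z = 98-150.
- probe_grip (a point): the place to hold the plug: on its axis in the slab, 122 mm from the foot; axes as probe. 16 mm thick along y here. A grip of about 40 N holds it against the detent. It must be pulled along its own z; the foot is clear of the socket after 52 mm.
- probe_notch (a point): on the plug's axis 22 mm above the foot, at a notch 12 mm high, 3.5 mm deep in the shank's +x side. In the socket a sprung ball slide bites 3 mm into it: a light tug moves nothing, it lets go at an axial pull of roughly 12 to 22 N, then drags with 5 to 10 N until the foot has passed it some 25 mm out.
- round_a: one of the two other plugs: same shank, collar and stem, 150 mm long, but a round knob 26 mm dia. x 52 mm for a grip. Origin: foot; z up along the plug. To be left home.
- round_b: the second round-knobbed plug, same as round_a. To be left home.
- cup: narrow grey round holder cup, upright, fixed on a dark steel foot disc 80 mm dia. Outer dia. 52 mm, inner dia. 44 mm, rim 100 mm above the table. Origin: centre of the underside; z up.
- cup_rim (a point): centre of the holder cup's mouth, 100 mm above the table. The cup's floor is a springy black rubber pad set by hand at an unknown height: its top lies anywhere from 20 to 50 mm above the table and must be found by touch. It gives 1 mm per 1.5 N of push, up to 8 mm, then is hard.
- beaker: open glass beaker, 68 mm dia., 90 mm high, loose, 85 to 105 mm from the cup's axis. Not the holder. Origin: centre of its underside, z up.
- flask: small white capped jar, 40 mm dia., 65 mm high, loose, 85 to 105 mm from the cup's axis. Origin: centre of its underside, z up.
Mind the look-alikes: they are no part of the job. Leave any yellow look-alike of the beaker alone.

How it is judged:
On the way, in this order (a step that is already met when the one before it is completed fails the run):
1. the flat-gripped plug is drawn clear of its socket in the gripper (distance of probe from where it was at the start of the episode above 0.056 m and contact force between the fingers and probe above 1 N), for 0.1 s.
2. the plug, still held, is down inside the holder cup and touching it (contact force between the fingers and probe above 0.5 N and horizontal distance between probe and cup_rim below 0.024 m and height (world z) of probe below 0.06 m and contact force between probe and cup above 0.5 N), for 0.05 s.
At the end, for the whole second after the job is handed in: The flat-gripped plug stands foot down on the holder cup's floor, at rest, within 0.3 rad of vertical, its foot within 24 mm of the cup's axis; both round plugs are within 6 mm of where they sat, and beaker and flask stand upright within 50 mm of where they were (horizontal distance between probe and cup_rim below 0.024 m and height (world z) of probe between 0.01 and 0.056 m and angle between probe's own z axis and vertical below 0.3 rad and contact force between probe and cup above 0.2 N and linear speed of probe below 0.03 m/s and angular speed of probe below 0.5 rad/s and distance of each of round_a, round_b from where it was at the start of the episode below 0.006 m and distance of each of beaker, flask from where it was at the start of the episode below 0.05 m and angle between each of beaker, flask's own z axis and vertical below 0.2 rad); the robot touches nothing.
It fails at once if the plug is dropped: it moves faster than 0.4 m/s with no finger on it (a fall of about 8 mm) (linear speed of probe above 0.4 m/s and contact force between the fingers and probe below 0.1 N).
It fails at once if the plug is rammed against the cup or its floor with over 40 N (contact force between probe and cup above 40 N).
It fails at once if a round plug is pulled out by more than 20 mm (distance of any of round_a, round_b from where it was at the start of the episode above 0.02 m).
It fails at once if the beaker or the flask is knocked over (angle between any of beaker, flask's own z axis and vertical above 0.6 rad).
It also fails if it takes over 48 s, if anything falls off the work surface, if the arm or the gripper's body presses on something with over 40 N, if the wrist force passes 120 N, or if a joint passes its speed limit or range.

## Working session

There is one attempt and no reset: what is moved stays moved. The work goes in short steps, Python scripts to look and compute and a tool call to move; the robot and the scene stay as the last step left them, time stands still between calls to the robot, and variables do not carry over. Pictures are saved under pics/ and viewed, at most 10 in all, crops included, and the job is handed in when it is done.

Besides the shell and the picture viewer there is one more tool, called as name(argument=value, ...) on one line, values as JSON. play_rows: Moves the arm, as the interface text tells. Its arguments: {"type":"object","properties":{"rows":{"type":"array","items":{"type":"object","properties":{"dx":{"type":"number"},"dy":{"type":"number"},"dz":{"type":"number"},"yaw":{"type":"number"},"grip":{"type":"number"}}}},"squeeze":{"type":"number"}},"required":["rows"]}

```bash
ls; mkdir -p pics
python3 - <<'E'
from cell import monitor,capture,camera_model,robot
import cv2,numpy as np
s=monitor.state();print(s)
for n in ["scene","top"]:
    p,d=capture(n);cv2.imwrite(f"pics/{n}0.png",p[:,:,::-1]);np.savez(f"{n}0.npz",p=p,d=d)
    m=camera_model(n);print(n,m)
E
```

```text
pics
{'time': 0.0, 'joint_positions': array([-1.34168798,  0.60012723, -0.00256442,  1.60010394,  0.00180801,
        0.94289816, -0.07978451]), 'qd': array([ 3.91438065e-05,  3.18794647e-04,  1.63335992e-04,  1.85684758e-05,
       -8.60427796e-04, -1.03040838e-03,  1.60493097e-03]), 'joint_efforts': array([ 3.84153891e-04, -7.76451659e+01,  1.56456515e+00, -2.58021927e+01,
        1.21538242e-02,  8.93300370e-03, -2.42726441e-05]), 'ee_pos': array([0.21813808, 0.69092587, 0.23042439]), 'eef_rot': array([-4.78328581e-01, -3.10486389e+00,  2.40521671e-03]), 'ft_force': array([-0.192941  , -0.26418517, -0.25200487]), 'torque': array([-0.03249048,  0.03034499, -0.04365429]), 'grip_force': 0.0, 'grip_width': 0.08520825935643472}
scene {'intrinsics': array([[412.51430128,   0.        , 322.60215652],
       [  0.        , 412.51430128, 200.83004745],
       [  0.        ,   0.        ,   1.        ]]), 'k1': -0.07663171841896749, 'world_from_camera': array([[ 0.45165993,  0.53225667, -0.71603502,  1.20460675],
       [ 0.89217398, -0.2646081 ,  0.36607122, -0.37035458],
       [ 0.00537518, -0.80416751, -0.59437843,  0.60815285],
       [ 0.        ,  0.        ,  0.        ,  1.        ]])}
top {'intrinsics': array([[405.01140802,   0.        , 328.85264162],
       [  0.        , 405.01140802, 203.47397421],
       [  0.        ,   0.        ,   1.        ]]), 'k1': -0.06227302430254936, 'world_from_camera': array([[ 0.0126748 , -0.98752788,  0.15693322,  0.41800654],
       [-0.999863  , -0.01084612,  0.01250349, -0.09461805],
       [-0.01064543, -0.1570702 , -0.98753006,  1.18872165],
       [ 0.        ,  0.        ,  0.        ,  1.        ]])}
```

View pics/scene0.png

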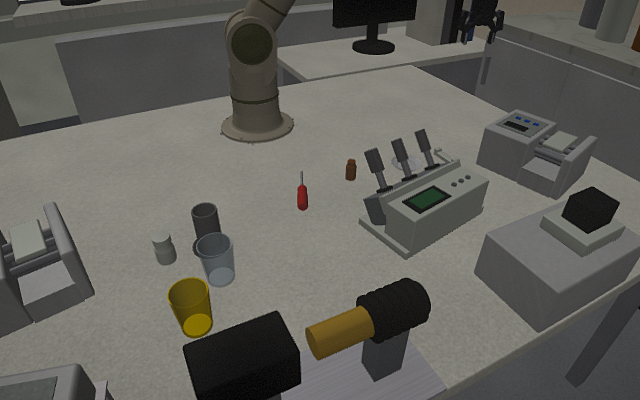

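View pics/top0.png

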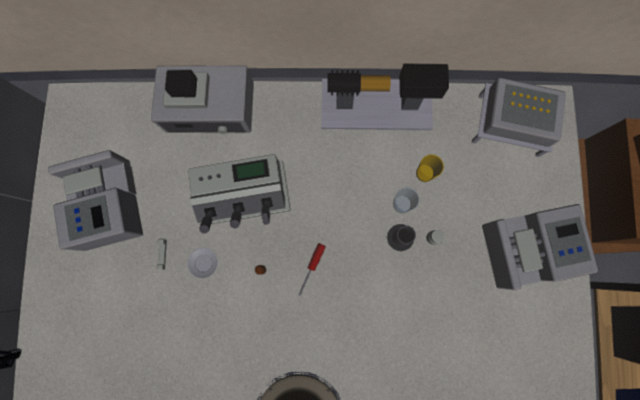

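The overview shows the dock at top-view (238,190), the cup at (402,236), the beaker at (405,200), the flask at (435,237), and the yellow look-alike at (430,168). I'll enlarge the plugs and the cup area next.

```bash
cat > h.py <<'E'
import numpy as np,cv2
from cell import camera_model
def ray(m,u,v):
    K=m["intrinsics"];k=m["k1"]
    x=cv2.undistortPoints(np.array([[[u,v]]],float),K,np.array([k,0,0,0,0.]))[0,0]
    T=m["world_from_camera"];return T[:3,3],T[:3,:3]@np.array([x[0],x[1],1])
def onz(m,u,v,z):
    o,r=ray(m,u,v);return o+r*(z-o[2])/r[2]
def cloud(m,d):
    v,u=np.mgrid[:400,:640]
    K=m["intrinsics"]
    x=cv2.undistortPoints(np.stack([u,v],-1).reshape(-1,1,2).astype(float),K,np.array([m["k1"],0,0,0,0.])).reshape(400,640,2)
    P=np.dstack([x,np.ones((400,640))])*d[...,None]
    T=m["world_from_camera"];return P@T[:3,:3].T+T[:3,3]
E
python3 - <<'E'
import cv2,numpy as np
from h import *
s=cv2.imread("pics/scene0.png");t=cv2.imread("pics/top0.png")
a=cv2.resize(s[115:265,340:500],None,fx=2.5,fy=2.5,interpolation=cv2.INTER_CUBIC)
b=cv2.resize(t[140:240,180:300],(400,333),interpolation=cv2.INTER_CUBIC)
a=a[:375];b=np.vstack([b,np.zeros((42,400,3),np.uint8)])
c=np.hstack([a,b]);cv2.imwrite("pics/z1.png",np.clip(c*1.8,0,255).astype(np.uint8))
for n in ["top","scene"]:
    P=cloud(camera_model(n),np.load(n+"0.npz")["d"]);np.save(n+"P.npy",P)
P=np.load("topP.npy")
for n,(u,v) in dict(cup=(402,236),beaker=(405,200),flask=(435,237),ls=(207,222),ms=(236,217),rs=(267,209),table=(330,200),consT=(215,178)).items(): print(n,P[v,u].round(3))
E
```

```text
cup [ 0.509 -0.288  0.045]
beaker [ 0.619 -0.305  0.005]
flask [ 0.505 -0.376  0.065]
ls [0.531 0.234 0.152]
ms [0.544 0.157 0.158]
rs [0.568 0.08  0.145]
table [ 0.618 -0.083 -0.002]
consT [0.658 0.234 0.105]
```

View pics/z1.png

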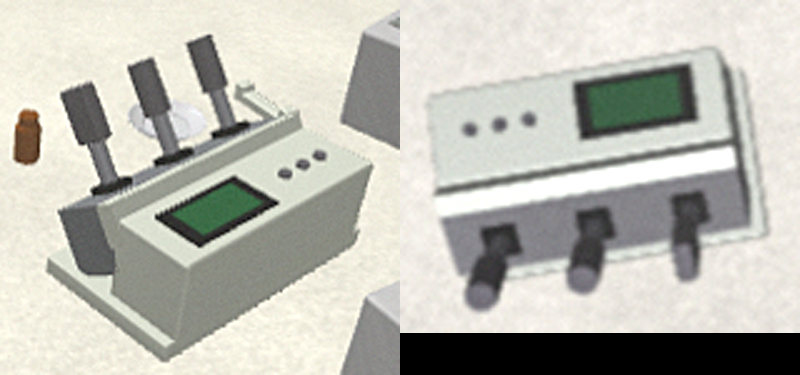

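The right-hand plug in the top view (267,209), which is the nearest one in the scene view (375,160), has the narrow flat slab. The other two have round knobs.

Run:
```python
import cv2,numpy as np
P=np.load("topP.npy");S=np.load("sceneP.npy")
A=P.reshape(-1,3);B=S.reshape(-1,3)
def box(Q,x0,x1,y0,y1,z0,z1): return Q[(Q[:,0]>x0)&(Q[:,0]<x1)&(Q[:,1]>y0)&(Q[:,1]<y1)&(Q[:,2]>z0)&(Q[:,2]<z1)]
for n,Q in (("top",A),("scene",B)):
    t=box(Q,.5,.8,0,.32,.094,.112); r=cv2.minAreaRect((t[:,:2]*1000).astype(np.float32)); print(n,"console top",len(t),r,np.median(t[:,2]))
    p=box(Q,.54,.68,.03,.28,.055,.085)
    # plane ransac
    rng=np.random.default_rng(0);best=None
    for _ in range(400):
        q=p[rng.choice(len(p),3,False)];nn=np.cross(q[1]-q[0],q[2]-q[0]);nn/=np.linalg.norm(nn)+1e-12
        k=np.abs((p-q[0])@nn)<.003
        if best is None or k.sum()>best.sum(): best=k
    c=p[best];w=np.linalg.svd(c-c.mean(0))[2][2];w*=np.sign(w[2]);print("panel n",w,len(c),"tilt",np.degrees(np.arccos(w[2])),"yaw",np.degrees(np.arctan2(-w[1],-w[0])),c.mean(0))
    for nm,(x0,x1,y0,y1) in dict(probe=(.5,.62,.045,.115),mid=(.49,.6,.12,.19),left=(.47,.59,.2,.27)).items():
        g=box(Q,x0,x1,y0,y1,.125,.2); print(nm,len(g),g.mean(0).round(4),g.min(0).round(3),g.max(0).round(3))
    for nm,(x,y,z0,z1) in dict(cup=(.51,-.29,.09,.105),beaker=(.6,-.3,.08,.095),flask=(.505,-.376,.055,.07)).items():
        g=box(Q,x-.06,x+.06,y-.045,y+.045,z0,z1)
        if len(g)>3: print(nm,len(g),cv2.minEnclosingCircle((g[:,:2]*1000).astype(np.float32)),np.median(g,0).round(3))
# cup inside
g=box(A,.48,.54,-.32,-.25,.0,.12);print(np.histogram(g[:,2],np.arange(0,.12,.01)))
```

```text
top console top 3621 ((635.5361938476562, 181.4217987060547), (150.64718627929688, 250.46627807617188), 10.166568756103516) 0.10033964676737028
panel n [-0.54119277 -0.10210779  0.83467622] 526 tilt 33.4178613142159 yaw 10.684497776654414 [0.57625429 0.15494016 0.0754492 ]
probe 145 [0.5526 0.0836 0.1545] [0.527 0.075 0.125] [0.583 0.096 0.172]
mid 158 [0.5385 0.1598 0.1528] [0.516 0.148 0.126] [0.564 0.175 0.171]
left 164 [0.5243 0.2385 0.1521] [0.502 0.227 0.126] [0.55  0.254 0.17 ]
cup 102 ((509.1869812011719, -288.8305358886719), 26.353656768798828) [ 0.508 -0.29   0.099]
beaker 117 ((607.8236083984375, -294.7312927246094), 34.00025177001953) [ 0.612 -0.299  0.089]
flask 143 ((508.53607177734375, -384.18048095703125), 18.68928337097168) [ 0.508 -0.383  0.064]
scene console top 3538 ((626.640625, 181.46051025390625), (174.0109100341797, 252.63812255859375), 10.658112525939941) 0.10017348169089046
panel n [ 0.17969818 -0.98361529  0.01447526] 347 tilt 89.17059998810844 yaw 100.35327672215847 [0.63750647 0.05704817 0.06973114]
probe 308 [0.5617 0.0839 0.1472] [0.532 0.075 0.125] [0.585 0.099 0.171]
mid 235 [0.5482 0.1614 0.1456] [0.519 0.15  0.125] [0.567 0.178 0.167]
left 208 [0.5334 0.2392 0.1451] [0.511 0.229 0.125] [0.554 0.257 0.168]
cup 272 ((511.20172119140625, -286.0621032714844), 26.873659133911133) [ 0.516 -0.287  0.097]
beaker 378 ((609.716064453125, -291.7105712890625), 35.02060317993164) [ 0.604 -0.293  0.087]
flask 227 ((512.4713745117188, -380.7948303222656), 19.16200828552246) [ 0.517 -0.381  0.064]
(array([159,  12,   9,  11, 147,  32,  22,  25,  24,  67,  35]), array([0.  , 0.01, 0.02, 0.03, 0.04, 0.05, 0.06, 0.07, 0.08, 0.09, 0.1 ,
       0.11]))
```

play_rows(rows=[{"dx": -0.2,"dy": -0.2,"dz": -0.2,"yaw": 0,"grip": 0.8},{"dx": -0.4,"dy": -0.38,"dz": -0.2,"yaw": 0,"grip": 0.8},{"dx": -0.6,"dy": -0.57,"dz": -0.2,"yaw": 0,"grip": 0.8},{"dx": -0.8,"dy": -0.77,"dz": -0.2,"yaw": 0,"grip": 0.8},{"dx": -0.8,"dy": -0.77,"dz": -0.2,"yaw": 0,"grip": 0.8}])

```text
time: 0.72
ee_pos: [0.3525, 0.4444, 0.2813]
eef_rot: [0.482, 3.104, -0.001]
ft_force: [0.9, 0.6, 1.4]
grip_width: 0.0685
grip_force: 0.0
```

```bash
cat >> h.py <<'E'
from scipy.spatial.transform import Rotation as Ro
def plan(target,ydir_deg=None):
    from cell import monitor
    s=monitor.state();R=Ro.from_rotvec(s["eef_rot"]).as_matrix()
    print("t",s["time"],"pos",s["ee_pos"].round(4),"toolx",R[:,0].round(3),"tooly",R[:,1].round(3))
    print("d/0.25:",(R.T@(np.array(target)-s["ee_pos"])/.25).round(3))
    y=np.degrees(np.arctan2(-R[0,1],R[1,1]));
    if ydir_deg is not None: print("yaw:",(-(ydir_deg-y)/30).round(3))
E
python3 -c "
from h import *
plan([.56,.085,.28],10.4)"
```

```text
t 0.725 pos [0.3525 0.4444 0.2813] toolx [-0.953  0.304 -0.001] tooly [ 0.304  0.953 -0.001]
d/0.25: [-1.227 -1.118  0.007]
yaw: -0.936
```

play_rows(rows=[{"dx": -0.17,"dy": -0.16,"dz": 0,"yaw": -0.3,"grip": 0.8},{"dx": -0.34,"dy": -0.32,"dz": 0,"yaw": -0.6,"grip": 0.8},{"dx": -0.5,"dy": -0.48,"dz": 0,"yaw": -0.9,"grip": 0.8},{"dx": -0.66,"dy": -0.6,"dz": 0,"yaw": -0.936,"grip": 0.8},{"dx": -0.8,"dy": -0.74,"dz": 0,"yaw": -0.936,"grip": 0.8}])

```text
time: 1.35
ee_pos: [0.487, 0.2093, 0.2812]
eef_rot: [-0.289, 3.128, 0.0]
ft_force: [1.1, 0.7, 0.5]
grip_width: 0.0687
grip_force: 0.0
```

```bash
python3 -c "
from h import *
plan([.53,.085,.28],10.4)"
```

```text
t 1.35 pos [0.487  0.2093 0.2812] toolx [-0.983 -0.183 -0.   ] tooly [-0.183  0.983  0.   ]
d/0.25: [-0.078 -0.52   0.005]
yaw: 0.005
```

play_rows(rows=[{"dx": -0.04,"dy": -0.2,"dz": 0,"grip": 0.8},{"dx": -0.08,"dy": -0.4,"dz": 0,"grip": 0.8},{"dx": -0.08,"dy": -0.52,"dz": 0,"grip": 0.8},{"dx": -0.08,"dy": -0.52,"dz": 0,"grip": 0.8}])

```text
$.rows[0]: bad value
```

Run:
```python
from h import *
from cell import capture
m=camera_model("wrist");p,d=capture("wrist");np.savez("w1.npz",p=p,d=d,T=m["world_from_camera"])
cv2.imwrite("pics/w1.png",np.clip(p[:,:,::-1]*1.6,0,255).astype(np.uint8))
P=cloud(m,d);np.save("w1P.npy",P)
plan([.53,.085,.28],10.4)
th=np.radians(10.4);X=np.array([np.cos(th),np.sin(th),0]);Y=np.array([-np.sin(th),np.cos(th),0])
Q=P.reshape(-1,3);Q=Q[(d.ravel()>.05)]
g=Q[(Q[:,2]>.12)&(Q[:,2]<.178)&(Q[:,0]>.5)&(Q[:,0]<.6)&(Q[:,1]>.04)&(Q[:,1]<.125)]
print(len(g),m["world_from_camera"].round(3))
for n,a in(("X",g@X),("Y",g@Y)): print(n,np.percentile(a,[1,5,50,95,99]).round(4))
```

```text
t 1.4 pos [0.4897 0.2024 0.2812] toolx [-0.984 -0.176 -0.001] tooly [-0.176  0.984 -0.004]
d/0.25: [-0.076 -0.491  0.006]
yaw: -0.009
1663 [[-0.182  0.94   0.29   0.412]
 [ 0.983  0.174  0.053  0.196]
 [-0.001  0.295 -0.956  0.424]
 [ 0.     0.     0.     1.   ]]
X [0.5339 0.5361 0.5543 0.5788 0.585 ]
Y [-0.0217 -0.02   -0.008  -0.0065 -0.0061]
```

View pics/w1.png

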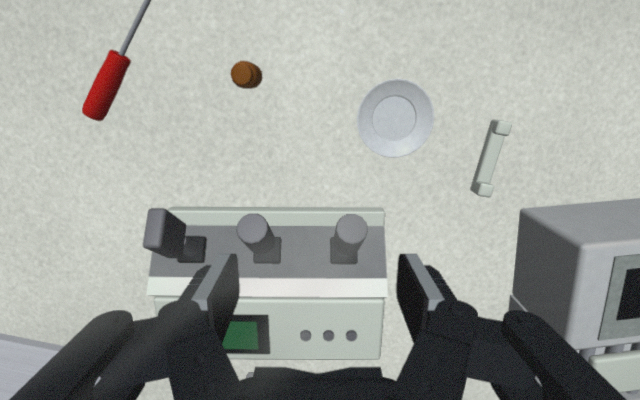

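The wrist view shows the slab plug at (163,232) and the round knobs at (253,229) and (350,231), with the row level in the picture, so the yaw is right. The last move was refused because yaw was missing, so I'll resend it with yaw.

play_rows(rows=[{"dx": -0.04,"dy": -0.2,"dz": 0,"yaw": 0,"grip": 0.8},{"dx": -0.08,"dy": -0.4,"dz": 0,"yaw": 0,"grip": 0.8},{"dx": -0.08,"dy": -0.5,"dz": 0,"yaw": 0,"grip": 0.8},{"dx": -0.08,"dy": -0.5,"dz": 0,"yaw": 0,"grip": 0.8}])

```text
time: 1.9
ee_pos: [0.5287, 0.0897, 0.2811]
eef_rot: [0.283, -3.128, 0.001]
ft_force: [0.1, 0.3, -0.2]
grip_width: 0.0682
grip_force: 0.0
```

Run:
```python
from h import *
from cell import capture
m=camera_model("wrist");p,d=capture("wrist");np.savez("w2.npz",p=p,d=d,T=m["world_from_camera"])
cv2.imwrite("pics/w2.png",np.clip(p[:,:,::-1]*1.6,0,255).astype(np.uint8))
P=cloud(m,d);np.save("w2P.npy",P)
plan([.53,.085,.28],10.4)
th=np.radians(10.4);X=np.array([np.cos(th),np.sin(th),0]);Y=np.array([-np.sin(th),np.cos(th),0])
for nm,(Q,dd) in dict(w=(P,d),t=(np.load("topP.npy"),1),s=(np.load("sceneP.npy"),1)).items():
  Q=Q.reshape(-1,3)
  g=Q[(Q[:,2]>.12)&(Q[:,2]<.178)&(Q[:,0]>.5)&(Q[:,0]<.6)&(Q[:,1]>.04)&(Q[:,1]<.125)]
  x=g@X;y=g@Y;ax=np.array([-np.sin(.611),np.cos(.611)]);h=x*ax[0]+g[:,2]*ax[1];t=x*ax[1]-g[:,2]*ax[0]
  print(nm,len(g),"Y",np.percentile(y,[1,5,50,95,99]).round(4),"along",np.percentile(h,[50,95,99]).round(4),"across",np.percentile(t,[1,5,50,95,99]).round(4))
```

```text
t 1.95 pos [0.5285 0.0915 0.2811] toolx [-0.983 -0.182  0.   ] tooly [-0.182  0.983  0.   ]
d/0.25: [-0.001 -0.027  0.004]
yaw: 0.002
w 1052 Y [-0.0225 -0.0217 -0.0147 -0.0078 -0.007 ] along [-0.1814 -0.1798 -0.1793] across [0.524  0.5263 0.5461 0.5575 0.5577]
t 146 Y [-0.0241 -0.024  -0.018  -0.0093 -0.0082] along [-0.1853 -0.1796 -0.1787] across [0.5246 0.5278 0.5489 0.5577 0.5585]
s 333 Y [-0.024  -0.0233 -0.0209 -0.0095 -0.007 ] along [-0.2066 -0.1838 -0.1818] across [0.5255 0.5297 0.5517 0.5595 0.5606]
```

View pics/w2.png

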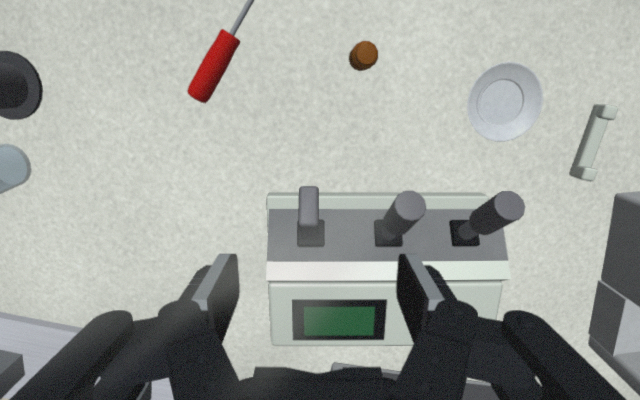

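The slab sits at (309,205) with its collar at (311,232). The 34 mm width and the grip height of 140 mm match the given sizes. Now I'll align over it and go down.

```bash
python3 -c "
from h import *
plan([.5562,.0866,.121],10.4)"
```

```text
t 1.95 pos [0.5285 0.0915 0.2811] toolx [-0.983 -0.182  0.   ] tooly [-0.182  0.983  0.   ]
d/0.25: [-0.106 -0.039  0.64 ]
yaw: 0.002
```

play_rows(rows=[{"dx": -0.06,"dy": -0.03,"dz": 0.15,"yaw": 0,"grip": 0.5},{"dx": -0.106,"dy": -0.039,"dz": 0.2,"yaw": 0,"grip": 0.5},{"dx": -0.106,"dy": -0.039,"dz": 0.2,"yaw": 0,"grip": 0.5},{"dx": -0.106,"dy": -0.039,"dz": 0.2,"yaw": 0,"grip": 0.5}])

```text
time: 2.45
ee_pos: [0.5564, 0.0878, 0.232]
eef_rot: [-0.29, 3.128, 0.0]
ft_force: [0.4, 0.9, -0.4]
grip_width: 0.0426
grip_force: 0.0
```

```bash
python3 -c "
from h import *
plan([.5562,.0866,.121],10.4)"
```

```text
t 2.45 pos [0.5564 0.0878 0.232 ] toolx [-0.983 -0.184 -0.   ] tooly [-0.184  0.983  0.   ]
d/0.25: [ 0.002 -0.004  0.444]
yaw: 0.007
```

play_rows(rows=[{"dx": 0,"dy": -0.004,"dz": 0.15,"yaw": 0.006,"grip": 0.5},{"dx": 0,"dy": -0.004,"dz": 0.3,"yaw": 0.006,"grip": 0.5},{"dx": 0,"dy": -0.004,"dz": 0.4,"yaw": 0.006,"grip": 0.5},{"dx": 0,"dy": -0.004,"dz": 0.444,"yaw": 0.006,"grip": 0.5},{"dx": 0,"dy": -0.004,"dz": 0.444,"yaw": 0.006,"grip": 0.5}])

```text
time: 3.08
ee_pos: [0.5567, 0.0862, 0.1206]
eef_rot: [0.285, -3.129, -0.0]
ft_force: [-0.3, -0.1, -0.5]
grip_width: 0.0426
grip_force: 0.0
```

```bash
python3 -c "
from h import *
plan([.5562,.0866,.121],10.4)"
```

```text
t 3.075 pos [0.5567 0.0862 0.1206] toolx [-0.984 -0.18   0.   ] tooly [-0.18   0.984  0.   ]
d/0.25: [ 0.002  0.002 -0.001]
yaw: -0.0
```

play_rows(rows=[{"dx": 0,"dy": 0,"dz": 0,"yaw": 0,"grip": 0.3},{"dx": 0,"dy": 0,"dz": 0,"yaw": 0,"grip": 0.0},{"dx": 0,"dy": 0,"dz": 0,"yaw": 0,"grip": 0.0},{"dx": 0,"dy": 0,"dz": 0,"yaw": 0,"grip": 0.0},{"dx": 0,"dy": 0,"dz": 0,"yaw": 0,"grip": 0.0}], squeeze=50)

```text
time: 3.7
ee_pos: [0.5572, 0.0864, 0.1214]
eef_rot: [-0.284, 3.127, 0.001]
ft_force: [-1.6, 1.1, 6.9]
grip_width: 0.0154
grip_force: 49.9
```

play_rows(rows=[{"dx": 0.0115,"dy": 0,"dz": -0.0164,"yaw": 0,"grip": 0.0},{"dx": 0.0229,"dy": 0,"dz": -0.0328,"yaw": 0,"grip": 0.0},{"dx": 0.0344,"dy": 0,"dz": -0.0492,"yaw": 0,"grip": 0.0},{"dx": 0.0459,"dy": 0,"dz": -0.0655,"yaw": 0,"grip": 0.0},{"dx": 0.0574,"dy": 0,"dz": -0.0819,"yaw": 0,"grip": 0.0}])

```text
time: 4.32
ee_pos: [0.5432, 0.0838, 0.1412]
eef_rot: [-0.284, 3.127, 0.001]
ft_force: [1.8, 2.6, -0.7]
grip_width: 0.015
grip_force: 51.2
```

play_rows(rows=[{"dx": 0.0229,"dy": 0,"dz": -0.0328,"yaw": 0,"grip": 0.0},{"dx": 0.0459,"dy": 0,"dz": -0.0655,"yaw": 0,"grip": 0.0},{"dx": 0.0688,"dy": 0,"dz": -0.0983,"yaw": 0,"grip": 0.0},{"dx": 0.0918,"dy": 0,"dz": -0.131,"yaw": 0,"grip": 0.0},{"dx": 0.101,"dy": 0,"dz": -0.144,"yaw": 0,"grip": 0.0}])

```text
time: 4.95
ee_pos: [0.5169, 0.0785, 0.1773]
eef_rot: [0.284, -3.128, 0.0]
ft_force: [0.3, -0.1, -0.6]
grip_width: 0.0154
grip_force: 51.3
```

Run:
```python
from h import *
from cell import capture
p,d=capture("wrist")
q=p[100:400,150:500]
s,ds=capture("scene")
a=cv2.resize(q[:,:,::-1],(400,343));b=cv2.resize(s[80:230,320:495][:,:,::-1],(400,343),interpolation=cv2.INTER_CUBIC)
cv2.imwrite("pics/c1.png",np.clip(np.hstack([a,b])*1.7,0,255).astype(np.uint8))
plan([.51,-.2875,.24],10.4)
```

```text
t 5.05 pos [0.5173 0.0787 0.1771] toolx [-0.984 -0.18   0.   ] tooly [-0.18   0.984 -0.   ]
d/0.25: [ 0.292 -1.435 -0.251]
yaw: -0.001
```

View pics/c1.png

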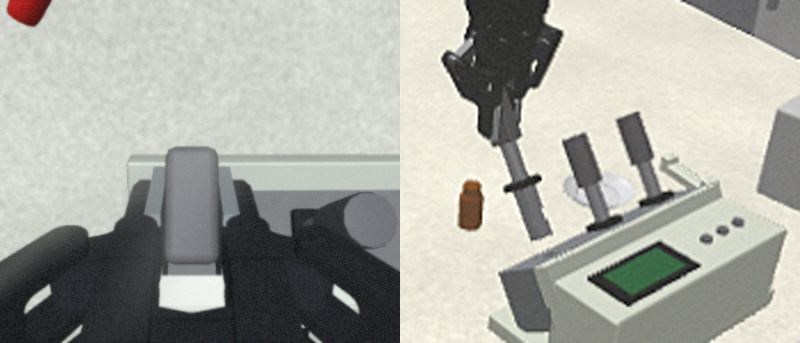

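The plug is out of the dock, held at its 35° lean, and both round plugs are still home. Next I'll lift it and carry it over to the cup.

play_rows(rows=[{"dx": 0.02,"dy": 0,"dz": -0.08,"yaw": 0,"grip": 0.0},{"dx": 0.05,"dy": -0.1,"dz": -0.16,"yaw": 0,"grip": 0.0},{"dx": 0.1,"dy": -0.3,"dz": -0.16,"yaw": 0,"grip": 0.0},{"dx": 0.15,"dy": -0.5,"dz": -0.16,"yaw": 0,"grip": 0.0},{"dx": 0.2,"dy": -0.7,"dz": -0.16,"yaw": 0,"grip": 0.0}])

```text
time: 5.68
ee_pos: [0.4998, -0.1038, 0.2166]
eef_rot: [0.285, -3.128, 0.0]
ft_force: [0.9, -0.4, -0.9]
grip_width: 0.015
grip_force: 51.4
```

```bash
python3 -c "
from h import *
plan([.4503,-.2985,.216],10.4)"
```

```text
t 5.675 pos [ 0.4998 -0.1038  0.2166] toolx [-0.984 -0.181  0.   ] tooly [-0.181  0.984  0.   ]
d/0.25: [ 0.336 -0.73   0.002]
yaw: 0.0
```

play_rows(rows=[{"dx": 0.08,"dy": -0.18,"dz": 0,"yaw": 0,"grip": 0.0},{"dx": 0.17,"dy": -0.36,"dz": 0,"yaw": 0,"grip": 0.0},{"dx": 0.25,"dy": -0.54,"dz": 0,"yaw": 0,"grip": 0.0},{"dx": 0.32,"dy": -0.69,"dz": 0,"yaw": 0,"grip": 0.0},{"dx": 0.336,"dy": -0.725,"dz": 0,"yaw": 0,"grip": 0.0}])

```text
time: 6.3
ee_pos: [0.4487, -0.2986, 0.2164]
eef_rot: [0.277, -3.128, 0.001]
ft_force: [0.9, 1.4, -0.9]
grip_width: 0.0152
grip_force: 51.4
```

play_rows(rows=[{"dx": 0,"dy": 0,"dz": 0,"yaw": 0,"grip": 0.0},{"dx": 0,"dy": 0,"dz": 0,"yaw": 0,"grip": 0.0}])

```text
time: 6.55
ee_pos: [0.4506, -0.2942, 0.2166]
eef_rot: [0.287, -3.128, -0.001]
ft_force: [-0.5, -0.1, -1.3]
grip_width: 0.0149
grip_force: 51.4
```

```bash
cat > look.py <<'E'
import sys
from h import *
from cell import capture,monitor
# plug axis from the scene camera cloud below the fingers
m=camera_model("scene");s,d=capture("scene");S=cloud(m,d)
e=monitor.state()["ee_pos"];th=np.radians(10.4);X=np.array([np.cos(th),np.sin(th),0]);Y=np.array([-np.sin(th),np.cos(th),0])
C=np.array([.510,-.2875,0])
x=(S-e)@X;y=(S-e)@Y;z=S[...,2]
zmin=float(sys.argv[1])
k=(np.abs(y)<.02)&(x>-.04)&(x<.12)&(z>zmin)&(z<e[2]-.005)&(d>0)
print("tcp rel cup X,Y",((e-C)@X).round(4),((e-C)@Y).round(4),"n",k.sum())
for z0 in np.arange(zmin,e[2],.01):
    q=k&(z>=z0)&(z<z0+.01)
    if q.sum()>2: print(round(z0+.005,3),q.sum(),"X",np.percentile((S-C)[q]@X,[3,50,97]).round(4),"Y",np.percentile((S-C)[q]@Y,[3,50,97]).round(4))
n=sys.argv[2];u=cv2.resize(np.ascontiguousarray(s[130:290,130:290][:,:,::-1]),(400,400),interpolation=cv2.INTER_CUBIC)
w,_=capture("wrist");w=cv2.resize(np.ascontiguousarray(w[100:400,170:470][:,:,::-1]),(400,400))
cv2.imwrite(f"pics/{n}.png",np.clip(np.hstack([u,w])*1.7,0,255).astype(np.uint8))
plan([.4503,-.2985,.216],10.4)
E
python3 look.py .11 l1
```

```text
tcp rel cup X,Y -0.0596 0.0042 n 481
0.135 9 X [0.0029 0.01   0.0181] Y [-0.0029 -0.0022  0.0072]
0.145 60 X [0.0004 0.0136 0.0188] Y [-0.0028  0.0041  0.0133]
0.155 82 X [-0.0066  0.0031  0.0123] Y [-0.0029  0.004   0.0133]
0.165 54 X [-0.017  -0.0009  0.0027] Y [-0.0033  0.0026  0.0128]
0.175 68 X [-0.0237 -0.0082 -0.0028] Y [-0.0095  0.0025  0.012 ]
0.185 84 X [-0.024  -0.01   -0.0062] Y [-0.0098  0.0014  0.0171]
0.195 64 X [-0.0327 -0.0236 -0.0095] Y [-0.0036  0.0023  0.0104]
0.205 53 X [-0.0379 -0.0309 -0.0261] Y [-0.0037  0.0019  0.0104]
0.215 7 X [-0.0472 -0.0343 -0.0324] Y [-0.0019  0.0013  0.0072]
t 6.65 pos [ 0.4507 -0.2942  0.2167] toolx [-0.983 -0.182 -0.   ] tooly [-0.182  0.983  0.   ]
d/0.25: [ 0.005 -0.016  0.003]
yaw: 0.004
```

View pics/l1.png

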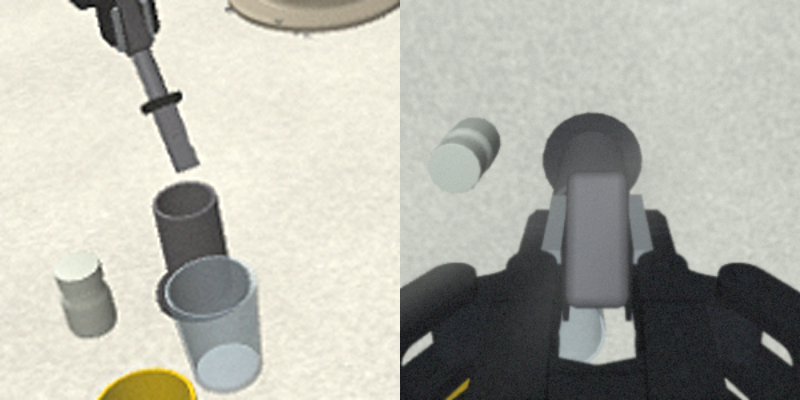

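The plug's foot hangs just over the cup's mouth at (187,165) against the mouth at (185,195). It needs about 4 mm in -y. The beaker and flask are clear.

play_rows(rows=[{"dx": 0.006,"dy": -0.017,"dz": 0.03,"yaw": 0,"grip": 0.0},{"dx": 0.006,"dy": -0.017,"dz": 0.06,"yaw": 0,"grip": 0.0},{"dx": 0.006,"dy": -0.017,"dz": 0.08,"yaw": 0,"grip": 0.0},{"dx": 0.006,"dy": -0.017,"dz": 0.08,"yaw": 0,"grip": 0.0}])

```text
time: 7.15
ee_pos: [0.4492, -0.2999, 0.1962]
eef_rot: [0.284, -3.128, -0.001]
ft_force: [0.7, 0.7, -1.5]
grip_width: 0.0154
grip_force: 51.4
```

```bash
python3 look.py .106 l2
```

```text
tcp rel cup X,Y -0.0619 -0.0014 n 471
0.121 45 X [-0.0035  0.0128  0.0165] Y [-0.0085 -0.0042  0.0072]
0.131 76 X [-0.0072  0.0045  0.0138] Y [-0.0081 -0.0007  0.0071]
0.141 51 X [-0.0152 -0.0025  0.001 ] Y [-0.0083 -0.0022  0.0076]
0.151 66 X [-0.0265 -0.0077 -0.0021] Y [-0.0093 -0.002   0.007 ]
0.161 52 X [-0.0238 -0.0132 -0.0094] Y [-0.0148 -0.0033  0.0082]
0.171 91 X [-0.0304 -0.0204 -0.0095] Y [-0.0137 -0.0025  0.0102]
0.181 57 X [-0.0409 -0.0314 -0.0252] Y [-0.0094 -0.0031  0.0051]
0.191 31 X [-0.0558 -0.0377 -0.0333] Y [-0.0088 -0.0047  0.0054]
t 7.25 pos [ 0.4494 -0.3001  0.1967] toolx [-0.984 -0.18   0.   ] tooly [-0.18   0.984  0.   ]
d/0.25: [-0.005  0.006 -0.077]
yaw: -0.001
```

play_rows(rows=[{"dx": -0.002,"dy": 0.004,"dz": 0.03,"yaw": 0,"grip": 0.0},{"dx": -0.002,"dy": 0.004,"dz": 0.06,"yaw": 0,"grip": 0.0},{"dx": -0.002,"dy": 0.004,"dz": 0.09,"yaw": 0,"grip": 0.0},{"dx": -0.002,"dy": 0.004,"dz": 0.12,"yaw": 0,"grip": 0.0},{"dx": -0.002,"dy": 0.004,"dz": 0.145,"yaw": 0,"grip": 0.0}], squeeze=35)

```text
time: 7.88
ee_pos: [0.4496, -0.299, 0.1599]
eef_rot: [0.284, -3.128, -0.0]
ft_force: [-0.4, -0.1, -0.5]
grip_width: 0.0153
grip_force: 51.4
```

```bash
python3 look.py .106 l3|head -3; python3 -c "
from cell import monitor
s=monitor.state();print(s['ft_force'],s['torque'])"
```

```text
tcp rel cup X,Y -0.0617 -0.0002 n 297
0.111 62 X [-0.0192 -0.0048  0.    ] Y [-0.0082 -0.0012  0.0084]
0.121 57 X [-0.0248 -0.0115 -0.0063] Y [-0.0138 -0.0013  0.0083]
[-1.12824282 -0.286396   -0.34896565] [ 0.01918052  0.10121553 -0.05344346]
```

View pics/l3.png

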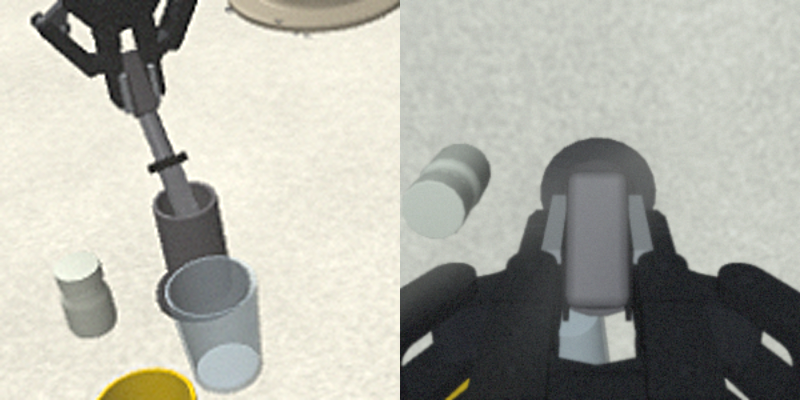

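The foot is inside the cup, about 22 mm below the rim, with free space around it. Now I'll bring the plug upright by moving toward the dock's +x against the cup wall, in small steps, while watching the force.

play_rows(rows=[{"dx": -0.015,"dy": 0,"dz": 0,"yaw": 0,"grip": 0.0},{"dx": -0.025,"dy": 0,"dz": 0,"yaw": 0,"grip": 0.0},{"dx": -0.035,"dy": 0,"dz": 0,"yaw": 0,"grip": 0.0},{"dx": -0.045,"dy": 0,"dz": 0,"yaw": 0,"grip": 0.0},{"dx": -0.045,"dy": 0,"dz": 0,"yaw": 0,"grip": 0.0}], squeeze=25)

```text
time: 8.6
ee_pos: [0.4589, -0.2971, 0.1604]
eef_rot: [0.283, -3.126, -0.001]
ft_force: [-5.8, -0.9, -0.5]
grip_width: 0.0153
grip_force: 51.4
```

play_rows(rows=[{"dx": -0.01,"dy": 0,"dz": 0,"yaw": 0,"grip": 0.03},{"dx": -0.02,"dy": 0,"dz": 0,"yaw": 0,"grip": 0.03}], squeeze=25)

```text
time: 8.85
ee_pos: [0.4634, -0.2964, 0.1605]
eef_rot: [0.282, -3.125, -0.001]
ft_force: [-7.6, -1.4, 2.9]
grip_width: 0.0158
grip_force: 51.9
```

```bash
python3 look.py .106 l4; python3 -c "
from cell import monitor
s=monitor.state();print(s['ft_force'],s['torque'])"
```

```text
tcp rel cup X,Y -0.0469 -0.0003 n 296
0.111 56 X [-0.0139  0.0012  0.0061] Y [-0.008  -0.001   0.0077]
0.121 49 X [-0.0242 -0.0033 -0.0005] Y [-0.014  -0.003   0.0093]
0.131 96 X [-0.0191 -0.0051  0.    ] Y [-0.013  -0.0017  0.0119]
0.141 45 X [-0.0246 -0.0183 -0.0128] Y [-0.0074 -0.0016  0.0072]
0.151 50 X [-0.0392 -0.0248 -0.0194] Y [-0.0082 -0.002   0.0066]
t 8.95 pos [ 0.464  -0.2962  0.1604] toolx [-0.984 -0.179  0.003] tooly [-0.179  0.984  0.001]
d/0.25: [ 0.056  0.001 -0.222]
yaw: -0.002
[-4.87927811 -0.97913687 -0.31839473] [-0.33354069  1.62168639 -0.05681858]
```

play_rows(rows=[{"dx": -0.012,"dy": 0,"dz": 0,"yaw": 0,"grip": 0.0},{"dx": -0.024,"dy": 0,"dz": 0,"yaw": 0,"grip": 0.0},{"dx": -0.036,"dy": 0,"dz": 0,"yaw": 0,"grip": 0.0},{"dx": -0.048,"dy": 0,"dz": 0,"yaw": 0,"grip": 0.0},{"dx": -0.06,"dy": 0,"dz": 0,"yaw": 0,"grip": 0.0}], squeeze=30)

```text
time: 9.57
ee_pos: [0.4785, -0.2936, 0.1605]
eef_rot: [0.283, -3.126, -0.001]
ft_force: [-6.8, 0.0, 2.7]
grip_width: 0.0154
grip_force: 52.0
```

play_rows(rows=[{"dx": -0.012,"dy": 0,"dz": 0,"yaw": 0,"grip": 0.0},{"dx": -0.024,"dy": 0,"dz": 0,"yaw": 0,"grip": 0.0},{"dx": -0.036,"dy": 0,"dz": 0,"yaw": 0,"grip": 0.0},{"dx": -0.048,"dy": 0,"dz": 0,"yaw": 0,"grip": 0.0},{"dx": -0.06,"dy": 0,"dz": 0,"yaw": 0,"grip": 0.0}])

```text
time: 10.2
ee_pos: [0.4936, -0.2909, 0.1605]
eef_rot: [0.283, -3.126, -0.001]
ft_force: [-5.5, -1.1, 2.0]
grip_width: 0.0148
grip_force: 52.1
```

```bash
python3 look.py .106 l5; python3 -c "
from cell import monitor
s=monitor.state();print(s['ft_force'],s['torque'],s['grip_force'])"
```

```text
tcp rel cup X,Y -0.0163 -0.0003 n 260
0.111 34 X [-0.0113  0.0089  0.0115] Y [-0.0137 -0.0018  0.0083]
0.121 110 X [-0.0076  0.0071  0.0134] Y [-0.0135 -0.0017  0.013 ]
0.131 38 X [-0.005  -0.0005  0.0028] Y [-0.0077 -0.0016  0.0068]
0.141 39 X [-0.0096 -0.0024  0.0008] Y [-0.0077 -0.0015  0.007 ]
0.151 39 X [-0.0111 -0.0045 -0.0015] Y [-0.0074 -0.002   0.0069]
t 10.3 pos [ 0.4939 -0.2908  0.1604] toolx [-0.984 -0.18   0.002] tooly [-0.18   0.984  0.001]
d/0.25: [ 0.178  0.001 -0.222]
yaw: -0.001
[-4.87763891 -0.32314567  1.34875838] [-0.22949848  1.53046004 -0.03290102] 51.723225116729736
```

View pics/l5.png

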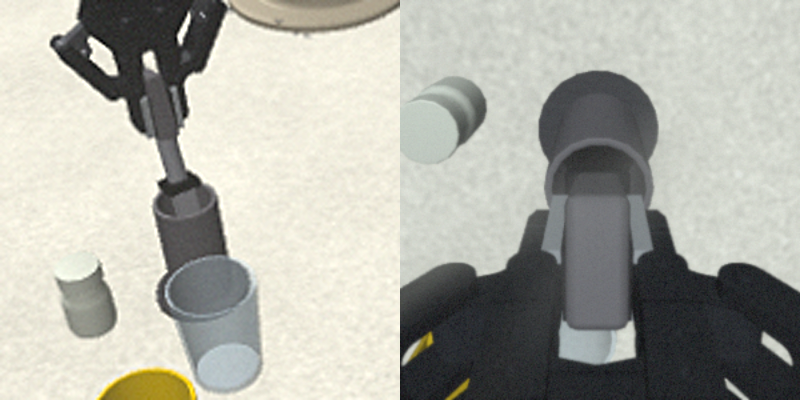

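The plug is now about 14° from upright with its foot at the cup's +x wall, and the forces are around 5 N. I'll continue.

play_rows(rows=[{"dx": -0.012,"dy": 0,"dz": 0,"yaw": 0,"grip": 0.0},{"dx": -0.024,"dy": 0,"dz": 0,"yaw": 0,"grip": 0.0},{"dx": -0.036,"dy": 0,"dz": 0,"yaw": 0,"grip": 0.0},{"dx": -0.048,"dy": 0,"dz": 0,"yaw": 0,"grip": 0.0},{"dx": -0.06,"dy": 0,"dz": 0,"yaw": 0,"grip": 0.0}])

```text
time: 10.92
ee_pos: [0.5094, -0.2881, 0.1605]
eef_rot: [0.284, -3.128, -0.0]
ft_force: [-5.4, -0.4, 1.6]
grip_width: 0.0155
grip_force: 52.3
```

play_rows(rows=[{"dx": -0.012,"dy": 0,"dz": 0,"yaw": 0,"grip": 0.0},{"dx": -0.024,"dy": 0,"dz": 0,"yaw": 0,"grip": 0.0},{"dx": -0.036,"dy": 0,"dz": 0,"yaw": 0,"grip": 0.0},{"dx": -0.048,"dy": 0,"dz": 0,"yaw": 0,"grip": 0.0}])

```text
time: 11.42
ee_pos: [0.5219, -0.2857, 0.1605]
eef_rot: [0.284, -3.129, -0.0]
ft_force: [-4.8, 0.1, 1.2]
grip_width: 0.0153
grip_force: 52.6
```

```bash
cat > tilt.py <<'E'
from h import *
from cell import capture,monitor
e=monitor.state();print(e["ft_force"].round(2),e["grip_force"]);e=e["ee_pos"]
th=np.radians(10.4);X=np.array([np.cos(th),np.sin(th),0]);Y=np.array([-np.sin(th),np.cos(th),0]);C=np.array([.510,-.2875,0])
print("tcp rel cup",((e-C)@X).round(4),((e-C)@Y).round(4),e[2].round(4))
m=camera_model("scene");A=[];
for i in range(3):
    p,d=capture("scene");S=cloud(m,d);A.append(S[(d>0)])
S=np.vstack(A);x=(S-C)@X;y=(S-C)@Y;z=S[:,2];xt=(e-C)@X;yt=(e-C)@Y
# stem: z between collar and fingers, cylinder 16 mm
k=(np.abs(x-xt)<.035)&(np.abs(y-yt)<.012)&(z>.106)&(z<e[2]-.006)
for z0 in np.arange(.106,e[2]-.006,.006):
    q=k&(z>=z0)&(z<z0+.006)
    if q.sum()>5: print((z0+.003).round(3),q.sum(),"x",np.percentile(x[q],[5,50,95]).round(4),"y",np.percentile(y[q],[5,50,95]).round(4))
E
python3 tilt.py
```

```text
[-4.79  0.13  1.2 ] 52.61197865009308
tcp rel cup 0.012 -0.0004 0.1605
0.109 25 x [0.0181 0.0199 0.0236] y [-0.0074  0.0018  0.0079]
0.115 139 x [-0.0006  0.0234  0.0259] y [-0.0115 -0.0035  0.0113]
0.121 162 x [0.0078 0.0177 0.025 ] y [-0.0109 -0.0025  0.0095]
0.127 62 x [0.0099 0.0165 0.0187] y [-0.0073 -0.0018  0.0068]
0.133 65 x [0.0113 0.0162 0.0185] y [-0.0073 -0.0014  0.006 ]
0.139 76 x [0.011  0.0153 0.0185] y [-0.0074 -0.002   0.0059]
0.145 61 x [0.0102 0.0149 0.0174] y [-0.0074 -0.002   0.0065]
0.151 53 x [0.0099 0.0152 0.0174] y [-0.0076 -0.0026  0.0049]
```

play_rows(rows=[{"dx": -0.012,"dy": 0,"dz": 0,"yaw": 0,"grip": 0.0},{"dx": -0.028,"dy": 0,"dz": 0,"yaw": 0,"grip": 0.0},{"dx": -0.028,"dy": 0,"dz": 0,"yaw": 0,"grip": 0.0}])

```text
time: 11.95
ee_pos: [0.5287, -0.2846, 0.1605]
eef_rot: [0.284, -3.128, -0.0]
ft_force: [-4.7, -0.1, 1.8]
grip_width: 0.0152
grip_force: 52.7
```

play_rows(rows=[{"dx": 0.024,"dy": 0,"dz": 0,"yaw": 0,"grip": 0.0},{"dx": 0.048,"dy": 0,"dz": 0,"yaw": 0,"grip": 0.0},{"dx": 0.072,"dy": 0,"dz": 0,"yaw": 0,"grip": 0.0},{"dx": 0.072,"dy": 0,"dz": 0,"yaw": 0,"grip": 0.0}])

```text
time: 12.45
ee_pos: [0.5106, -0.2881, 0.1607]
eef_rot: [-0.283, 3.129, -0.0]
ft_force: [0.3, 0.1, -1.9]
grip_width: 0.0157
grip_force: 52.4
```

```bash
python3 tilt.py
```

```text
[ 0.26  0.11 -1.92] 52.39191949367523
tcp rel cup 0.0004 -0.0007 0.1607
0.109 16 x [0.0029 0.0042 0.0085] y [-0.0099 -0.0019  0.0075]
0.115 116 x [-0.0042  0.0085  0.0105] y [-0.012  -0.0015  0.0093]
0.121 187 x [-0.0143  0.0014  0.0093] y [-0.0121 -0.0041  0.0102]
0.127 55 x [-0.0035  0.0021  0.0044] y [-0.0076 -0.0026  0.0049]
0.133 68 x [-0.0034  0.0014  0.0039] y [-0.0074 -0.0016  0.0063]
0.139 62 x [-0.0041  0.0017  0.0042] y [-0.0081 -0.0028  0.0044]
0.145 68 x [-0.0032  0.0014  0.0037] y [-0.0076 -0.0019  0.0063]
0.151 45 x [-0.0033  0.001   0.0042] y [-0.008  -0.004   0.0047]
```

The plug is now upright within about 2°, centred over the cup and hanging free. I'll lower it gently until it touches.

play_rows(rows=[{"dx": 0,"dy": 0,"dz": 0.006,"yaw": 0,"grip": 0.0},{"dx": 0,"dy": 0,"dz": 0.012,"yaw": 0,"grip": 0.0},{"dx": 0,"dy": 0,"dz": 0.018,"yaw": 0,"grip": 0.0},{"dx": 0,"dy": 0,"dz": 0.024,"yaw": 0,"grip": 0.0},{"dx": 0,"dy": 0,"dz": 0.032,"yaw": 0,"grip": 0.0}])

```text
time: 13.22
ee_pos: [0.511, -0.2878, 0.1524]
eef_rot: [-0.284, 3.129, -0.0]
ft_force: [0.9, -0.8, -0.8]
grip_width: 0.0151
grip_force: 52.4
```

play_rows(rows=[{"dx": 0,"dy": 0,"dz": 0.004,"yaw": 0,"grip": 0.0},{"dx": 0,"dy": 0,"dz": 0.008,"yaw": 0,"grip": 0.0},{"dx": 0,"dy": 0,"dz": 0.012,"yaw": 0,"grip": 0.0}])

```text
time: 13.6
ee_pos: [0.511, -0.2879, 0.1496]
eef_rot: [-0.284, 3.129, -0.0]
ft_force: [0.1, 1.1, 4.7]
grip_width: 0.0153
grip_force: 52.8
```

Contact: the force is about +6 N against hanging free. I'll hold briefly, then ease up so the pad doesn't kick the plug on release.

play_rows(rows=[{"dx": 0,"dy": 0,"dz": 0,"yaw": 0,"grip": 0.0},{"dx": 0,"dy": 0,"dz": 0,"yaw": 0,"grip": 0.0}])

```text
time: 13.85
ee_pos: [0.511, -0.2878, 0.1497]
eef_rot: [-0.284, 3.128, -0.0]
ft_force: [-0.4, 0.1, 1.2]
grip_width: 0.0154
grip_force: 52.8
```

play_rows(rows=[{"dx": 0,"dy": 0,"dz": -0.004,"yaw": 0,"grip": 0.0},{"dx": 0,"dy": 0,"dz": -0.008,"yaw": 0,"grip": 0.0},{"dx": 0,"dy": 0,"dz": -0.008,"yaw": 0,"grip": 0.0}])

```text
time: 14.22
ee_pos: [0.511, -0.2879, 0.1516]
eef_rot: [-0.284, 3.129, -0.0]
ft_force: [0.4, 0.2, -0.9]
grip_width: 0.0157
grip_force: 52.6
```

```bash
python3 tilt.py;python3 tilt.py|head -1
```

```text
[ 0.44  0.19 -0.87] 52.60916590690613
tcp rel cup 0.0009 -0.0005 0.1516
0.109 213 x [-0.0135  0.0034  0.0104] y [-0.0116 -0.0038  0.0102]
0.115 61 x [-0.0048  0.0014  0.0047] y [-0.0075 -0.0024  0.0047]
0.121 65 x [-0.0036  0.0017  0.004 ] y [-0.0072 -0.0016  0.0062]
0.127 59 x [-0.0044  0.0017  0.0037] y [-0.0073 -0.0018  0.0043]
0.133 61 x [-0.0033  0.0009  0.0036] y [-0.0076 -0.002   0.0058]
0.139 65 x [-0.0042  0.0016  0.0048] y [-0.0075 -0.0019  0.006 ]
0.145 11 x [-0.0021  0.002   0.0032] y [-0.0072 -0.0046  0.0024]
[ 0.14  0.79 -1.48] 52.609142661094666
```

play_rows(rows=[{"dx": 0,"dy": 0,"dz": 0.004,"yaw": 0,"grip": 0.0},{"dx": 0,"dy": 0,"dz": 0.008,"yaw": 0,"grip": 0.0},{"dx": 0,"dy": 0,"dz": 0.012,"yaw": 0,"grip": 0.0},{"dx": 0,"dy": 0,"dz": 0.014,"yaw": 0,"grip": 0.0},{"dx": 0,"dy": 0,"dz": 0.014,"yaw": 0,"grip": 0.0}])

```text
time: 15.15
ee_pos: [0.5113, -0.2879, 0.1489]
eef_rot: [-0.284, 3.128, -0.001]
ft_force: [-0.3, 2.0, 10.1]
grip_width: 0.0156
grip_force: 53.9
```

```bash
cat > f.py <<'E'
from cell import capture,monitor
import numpy as np
F=[]
for i in range(8): capture("top");F.append(monitor.state()["ft_force"])
print(np.mean(F,0).round(2),np.std(F,0).round(2),monitor.state()["ee_pos"])
E
python3 f.py
```

```text
[-1.3   1.07  9.57] [0.41 0.49 0.37] [ 0.51124545 -0.28788491  0.14893925]
```

play_rows(rows=[{"dx": 0,"dy": 0,"dz": -0.004,"yaw": 0,"grip": 0.0},{"dx": 0,"dy": 0,"dz": -0.004,"yaw": 0,"grip": 0.0}])

```text
time: 15.8
ee_pos: [0.5111, -0.2879, 0.1494]
eef_rot: [-0.284, 3.128, -0.0]
ft_force: [-0.3, 0.6, 5.2]
grip_width: 0.0156
grip_force: 53.1
```

```bash
python3 f.py
```

```text
[-0.34  0.8   5.89] [0.53 0.54 0.47] [ 0.51114119 -0.28790446  0.1493069 ]
```

play_rows(rows=[{"dx": 0,"dy": 0,"dz": -0.004,"yaw": 0,"grip": 0.0},{"dx": 0,"dy": 0,"dz": -0.004,"yaw": 0,"grip": 0.0}])

```text
time: 16.45
ee_pos: [0.5108, -0.2878, 0.1498]
eef_rot: [0.284, -3.128, -0.0]
ft_force: [0.8, 0.2, -0.2]
grip_width: 0.0156
grip_force: 52.6
```

```bash
python3 f.py
```

```text
[-0.1   0.19 -0.6 ] [0.41 0.52 0.38] [ 0.51083446 -0.28779935  0.14989319]
```

play_rows(rows=[{"dx": 0,"dy": 0,"dz": 0.002,"yaw": 0,"grip": 0.0},{"dx": 0,"dy": 0,"dz": 0.002,"yaw": 0,"grip": 0.0}])

```text
time: 17.1
ee_pos: [0.511, -0.2878, 0.1497]
eef_rot: [-0.284, 3.129, -0.0]
ft_force: [0.1, 0.3, 1.7]
grip_width: 0.0156
grip_force: 52.7
```

```bash
python3 f.py; python3 tilt.py
```

```text
[-0.34  0.08  1.9 ] [0.48 0.4  0.6 ] [ 0.51098779 -0.28783487  0.14960277]
[-0.6  -0.13  2.55] 52.7042019367218
tcp rel cup 0.0009 -0.0005 0.1496
0.109 208 x [-0.0142  0.0019  0.0095] y [-0.0119 -0.004   0.0106]
0.115 60 x [-0.0045  0.0018  0.0044] y [-0.0079 -0.0023  0.006 ]
0.121 64 x [-0.0027  0.0014  0.0042] y [-0.0074 -0.0012  0.0064]
0.127 58 x [-0.0041  0.0014  0.0034] y [-0.0076 -0.0025  0.0045]
0.133 66 x [-0.0039  0.0014  0.0042] y [-0.0077 -0.0016  0.0059]
0.139 49 x [-0.0035  0.0016  0.0041] y [-0.0073 -0.0023  0.006 ]
```

The plug is standing on the floor with about 3 N of contact and is upright. I'll release it.

play_rows(rows=[{"dx": 0,"dy": 0,"dz": 0,"yaw": 0,"grip": 0.19},{"dx": 0,"dy": 0,"dz": 0,"yaw": 0,"grip": 0.21},{"dx": 0,"dy": 0,"dz": 0,"yaw": 0,"grip": 0.25},{"dx": 0,"dy": 0,"dz": 0,"yaw": 0,"grip": 0.3},{"dx": 0,"dy": 0,"dz": 0,"yaw": 0,"grip": 0.4}])

```text
time: 18.27
ee_pos: [0.5109, -0.2878, 0.1495]
eef_rot: [-0.284, 3.129, -0.0]
ft_force: [0.4, -0.1, 0.2]
grip_width: 0.0342
grip_force: 0.0
```

```bash
python3 tilt.py
```

```text
[ 0.43 -0.12  0.15] 0.0
tcp rel cup 0.0009 -0.0005 0.1495
0.109 105 x [-0.0078  0.0084  0.0139] y [-0.0113 -0.0047  0.0075]
0.115 43 x [0.0071 0.0137 0.0168] y [-0.0064 -0.0018  0.0075]
0.121 53 x [0.0102 0.0159 0.0182] y [-0.0064 -0.0017  0.0053]
0.127 48 x [0.0123 0.0176 0.02  ] y [-0.0066 -0.0026  0.0055]
0.133 16 x [0.0135 0.0165 0.0184] y [-0.0064 -0.0052 -0.0034]
0.139 38 x [0.0115 0.0314 0.0333] y [-0.0064 -0.0013  0.0079]
0.145 18 x [0.0114 0.032  0.0335] y [-0.0069 -0.0051  0.006 ]
```

After release the plug tipped toward +x and is leaning on the rim at about 18°, which is over the 0.3 rad limit. I'll measure the slab's top face with the wrist depth and re-grip.

```bash
cat > slab.py <<'E'
from h import *
from cell import capture,monitor
e=monitor.state();print("F",e["ft_force"].round(2),"w",e["grip_width"].round(4));e=e["ee_pos"]
th=np.radians(10.4);X=np.array([np.cos(th),np.sin(th),0]);Y=np.array([-np.sin(th),np.cos(th),0]);C=np.array([.510,-.2875,0])
xt=(e-C)@X;yt=(e-C)@Y;print("tcp rel cup",xt.round(4),yt.round(4),e[2].round(4))
for cam in("wrist","scene"):
  A=[]
  for i in range(3):
    m=camera_model(cam);p,d=capture(cam);S=cloud(m,d);A.append(S[(d>.05)])
  S=np.vstack(A);x=(S-C)@X;y=(S-C)@Y;z=S[:,2]
  if cam=="wrist":
    k=(np.abs(y-yt)<.006)&(x>xt-.05)&(x<xt+.07)&(z>.165)&(z<.215)
    Q=np.c_[x,y,z][k]
    if len(Q)<30: print("few");continue
    top=Q
    for i in range(8):
        c=np.polyfit(top[:,0],top[:,2],1);r=Q[:,2]-np.polyval(c,Q[:,0]);top=Q[np.abs(r)<(.006 if i<4 else .0025)]
    print("top n",len(Q),len(top),"tilt deg(+ = leans +x)",-np.degrees(np.arctan(c[0])).round(2),"x",np.percentile(top[:,0],[2,50,98]).round(4),"z",np.percentile(top[:,2],[2,50,98]).round(4))
    h,b=np.histogram(Q[:,2],np.arange(.165,.216,.005));print(h)
  k=(np.abs(y-yt)<.005)&(x>xt-.05)&(x<xt+.07)&(z>.112)&(z<.2)
  for z0 in np.arange(.112,.2,.008):
    q=k&(z>=z0)&(z<z0+.008)
    if q.sum()>8: print(cam,(z0+.004).round(3),q.sum(),np.percentile(x[q],[5,50,95]).round(4))
E
python3 slab.py
```

```text
Traceback (most recent call last):
  File "slab.py", line 3, in <module>
    e=monitor.state();print("F",e["ft_force"].round(2),"w",e["grip_width"].round(4));e=e["ee_pos"]
                                                           ^^^^^^^^^^^^^^^^^^^^^
AttributeError: 'float' object has no attribute 'round'
```

```bash
sed -i 's/e\["grip_width"\].round(4)/e["grip_width"]/' slab.py; python3 slab.py
```

```text
F [-0.49  1.07 -0.33] w 0.034188734964622984
tcp rel cup 0.0009 -0.0005 0.1495
top n 8048 5706 tilt deg(+ = leans +x) -71.98 x [0.0024 0.0075 0.0121] z [0.1661 0.1825 0.1955]
[ 825  952 1081 1151 1233 1997  809    0    0    0]
wrist 0.116 521 [-0.0035 -0.0019  0.0003]
wrist 0.124 618 [-0.0011  0.0006  0.0027]
wrist 0.132 607 [0.0013 0.0027 0.0043]
wrist 0.14 11 [0.0027 0.0031 0.0032]
wrist 0.148 424 [-0.0024 -0.0018 -0.0009]
wrist 0.156 962 [-0.0015 -0.0001  0.0012]
wrist 0.164 1043 [0.0008 0.0022 0.0033]
wrist 0.172 1292 [0.0028 0.0043 0.0057]
wrist 0.18 1481 [0.0053 0.0067 0.0082]
wrist 0.188 1691 [0.0077 0.0092 0.0105]
wrist 0.196 1936 [0.0099 0.0121 0.0167]
scene 0.116 38 [0.0111 0.015  0.0171]
scene 0.124 46 [0.0132 0.0166 0.0195]
scene 0.132 23 [0.0157 0.0187 0.0212]
scene 0.14 33 [0.0217 0.032  0.0345]
scene 0.148 43 [0.0323 0.0346 0.0358]
scene 0.156 46 [0.0349 0.0369 0.0386]
scene 0.164 50 [0.0374 0.0392 0.0411]
scene 0.172 47 [0.0396 0.0416 0.0428]
scene 0.18 49 [0.0418 0.0438 0.0451]
scene 0.188 162 [0.0229 0.0372 0.0453]
scene 0.196 63 [0.0152 0.0198 0.0305]
```

Both cameras' slab-face profiles agree on a lean of 16° (0.28 rad) with the foot about 13 mm off the axis. That is inside the limits but with little margin and not truly upright. There's time to re-grip and stand it properly.

play_rows(rows=[{"dx": -0.03,"dy": 0,"dz": 0,"yaw": 0,"grip": 0.4},{"dx": -0.06,"dy": 0,"dz": 0,"yaw": 0,"grip": 0.4},{"dx": -0.084,"dy": 0,"dz": 0,"yaw": 0,"grip": 0.4},{"dx": -0.084,"dy": 0,"dz": 0,"yaw": 0,"grip": 0.4}])

```text
time: 19.23
ee_pos: [0.5322, -0.2837, 0.1494]
eef_rot: [-0.285, 3.128, 0.0]
ft_force: [-0.8, -0.5, -0.4]
grip_width: 0.0344
grip_force: 0.0
```

play_rows(rows=[{"dx": 0,"dy": 0,"dz": 0,"yaw": 0,"grip": 0.25},{"dx": 0,"dy": 0,"dz": 0,"yaw": 0,"grip": 0.1},{"dx": 0,"dy": 0,"dz": 0,"yaw": 0,"grip": 0.0},{"dx": 0,"dy": 0,"dz": 0,"yaw": 0,"grip": 0.0}], squeeze=30)

```text
time: 19.73
ee_pos: [0.5312, -0.284, 0.1495]
eef_rot: [0.284, -3.128, -0.0]
ft_force: [-1.0, -0.0, 1.1]
grip_width: 0.0159
grip_force: 32.8
```

play_rows(rows=[{"dx": 0,"dy": 0,"dz": -0.015,"yaw": 0,"grip": 0.0},{"dx": 0.01,"dy": 0,"dz": -0.03,"yaw": 0,"grip": 0.0},{"dx": 0.03,"dy": 0,"dz": -0.032,"yaw": 0,"grip": 0.0},{"dx": 0.05,"dy": 0,"dz": -0.034,"yaw": 0,"grip": 0.0},{"dx": 0.07,"dy": 0,"dz": -0.036,"yaw": 0,"grip": 0.0}])

```text
time: 20.35
ee_pos: [0.5143, -0.2873, 0.1588]
eef_rot: [-0.284, 3.128, -0.0]
ft_force: [3.2, 2.2, 0.4]
grip_width: 0.0152
grip_force: 33.0
```

```bash
python3 slab.py|grep -v top
```

```text
F [3.16 2.2  0.39] w 0.015237589910996033
tcp rel cup 0.0043 -0.0006 0.1588
[ 574  616  693  756  849  916 1904 7275    3    0]
wrist 0.116 955 [-0.0192 -0.0148 -0.0114]
wrist 0.124 390 [-0.0121 -0.0111 -0.0098]
wrist 0.132 430 [-0.0109 -0.0099 -0.0086]
wrist 0.14 58 [-0.0103 -0.0097 -0.0088]
wrist 0.156 387 [-0.0163 -0.0158 -0.0149]
wrist 0.164 714 [-0.0158 -0.0149 -0.0139]
wrist 0.172 836 [-0.0146 -0.0137 -0.0126]
wrist 0.18 952 [-0.0134 -0.0125 -0.0114]
wrist 0.188 1145 [-0.0123 -0.0113 -0.0102]
wrist 0.196 2032 [-0.011  -0.0096  0.0222]
scene 0.116 45 [0.0019 0.0045 0.0073]
scene 0.124 48 [0.0027 0.0059 0.0072]
scene 0.132 48 [0.0051 0.0072 0.0087]
scene 0.14 39 [0.0052 0.0082 0.0099]
scene 0.148 18 [0.0161 0.0185 0.0202]
scene 0.156 49 [0.0188 0.0199 0.0215]
scene 0.164 51 [0.0196 0.0215 0.0228]
scene 0.172 52 [0.021  0.0221 0.0243]
scene 0.18 56 [0.0219 0.0234 0.0256]
scene 0.188 50 [0.0231 0.0247 0.0272]
scene 0.196 132 [0.0075 0.0215 0.0273]
```

play_rows(rows=[{"dx": 0.02,"dy": 0,"dz": 0,"yaw": 0,"grip": 0.0},{"dx": 0.04,"dy": 0,"dz": 0,"yaw": 0,"grip": 0.0},{"dx": 0.06,"dy": 0,"dz": 0,"yaw": 0,"grip": 0.0},{"dx": 0.07,"dy": 0,"dz": 0,"yaw": 0,"grip": 0.0},{"dx": 0.07,"dy": 0,"dz": 0,"yaw": 0,"grip": 0.0}])

```text
time: 21.28
ee_pos: [0.4968, -0.2904, 0.1585]
eef_rot: [0.284, -3.128, -0.0]
ft_force: [1.6, 1.3, 0.4]
grip_width: 0.0155
grip_force: 33.0
```

```bash
python3 slab.py|grep -v top
```

```text
F [1.58 1.34 0.41] w 0.015541861866344616
tcp rel cup -0.0135 -0.0005 0.1585
[ 436  496  552  614  671  754  960 8741    0    0]
wrist 0.116 551 [-0.0255 -0.0208 -0.0191]
wrist 0.124 305 [-0.0207 -0.02   -0.019 ]
wrist 0.132 122 [-0.0207 -0.0202 -0.0194]
wrist 0.156 376 [-0.0296 -0.0292 -0.0287]
wrist 0.164 570 [-0.0295 -0.0291 -0.0287]
wrist 0.172 648 [-0.0294 -0.029  -0.0285]
wrist 0.18 773 [-0.0294 -0.0289 -0.0284]
wrist 0.188 924 [-0.0293 -0.0288 -0.0283]
wrist 0.196 1195 [-0.0292 -0.0287 -0.028 ]
scene 0.116 55 [-0.006  -0.0032 -0.0011]
scene 0.124 48 [-0.0053 -0.0036 -0.0016]
scene 0.132 50 [-0.005  -0.0033 -0.0017]
scene 0.14 53 [-0.0062 -0.0034 -0.0015]
scene 0.148 12 [-0.0035 -0.0017  0.006 ]
scene 0.156 51 [0.0046 0.0065 0.008 ]
scene 0.164 56 [0.004  0.0063 0.0079]
scene 0.172 52 [0.0048 0.0061 0.008 ]
scene 0.18 53 [0.0054 0.0073 0.0085]
scene 0.188 60 [0.0062 0.0075 0.0092]
scene 0.196 88 [-0.0152  0.007   0.009 ]
```

Tilt is now about 1°. I'll centre it and lower gently.

play_rows(rows=[{"dx": -0.025,"dy": 0,"dz": 0,"yaw": 0,"grip": 0.0},{"dx": -0.05,"dy": 0,"dz": 0,"yaw": 0,"grip": 0.0},{"dx": -0.05,"dy": 0,"dz": 0,"yaw": 0,"grip": 0.0}])

```text
time: 21.95
ee_pos: [0.51, -0.2879, 0.1583]
eef_rot: [0.285, -3.129, -0.0]
ft_force: [0.1, -0.5, -0.6]
grip_width: 0.0156
grip_force: 32.8
```

```bash
python3 slab.py; python3 f.py
```

```text
F [ 0.14 -0.51 -0.61] w 0.01561971187707612
tcp rel cup -0.0001 -0.0004 0.1583
top n 13230 8960 tilt deg(+ = leans +x) -0.33 x [-0.0155 -0.0014  0.0165] z [0.1997 0.2017 0.2029]
[ 458  489  558  605  681  761  991 8687    0    0]
wrist 0.116 527 [-0.0125 -0.0078 -0.0062]
wrist 0.124 292 [-0.008  -0.0071 -0.006 ]
wrist 0.132 84 [-0.0081 -0.0075 -0.0065]
wrist 0.156 439 [-0.0167 -0.0161 -0.0155]
wrist 0.164 570 [-0.0167 -0.0161 -0.0155]
wrist 0.172 663 [-0.0167 -0.0159 -0.0153]
wrist 0.18 778 [-0.0165 -0.0158 -0.0152]
wrist 0.188 923 [-0.0164 -0.0157 -0.015 ]
wrist 0.196 1229 [-0.0163 -0.0156 -0.0147]
scene 0.116 53 [0.0068 0.0093 0.0154]
scene 0.124 51 [0.0067 0.0091 0.0114]
scene 0.132 50 [0.0059 0.0089 0.0109]
scene 0.14 54 [0.0062 0.0092 0.0111]
scene 0.148 11 [0.0085 0.0108 0.018 ]
scene 0.156 53 [0.0177 0.0188 0.0201]
scene 0.164 56 [0.0177 0.0189 0.0208]
scene 0.172 57 [0.0171 0.019  0.0211]
scene 0.18 54 [0.0177 0.0194 0.0211]
scene 0.188 56 [0.0182 0.0201 0.0218]
scene 0.196 102 [-0.0042  0.0189  0.0221]
[-0.12  0.39 -0.46] [0.46 0.34 0.37] [ 0.50945718 -0.28809839  0.15855476]
```

play_rows(rows=[{"dx": 0,"dy": 0,"dz": 0.004,"yaw": 0,"grip": 0.0},{"dx": 0,"dy": 0,"dz": 0.008,"yaw": 0,"grip": 0.0},{"dx": 0,"dy": 0,"dz": 0.012,"yaw": 0,"grip": 0.0},{"dx": 0,"dy": 0,"dz": 0.012,"yaw": 0,"grip": 0.0}])

```text
time: 23.15
ee_pos: [0.5094, -0.2881, 0.1554]
eef_rot: [0.284, -3.129, -0.0]
ft_force: [0.0, 0.1, -0.8]
grip_width: 0.0157
grip_force: 32.8
```

```bash
python3 f.py
```

```text
[ 0.08  0.03 -0.86] [0.42 0.32 0.7 ] [ 0.50948901 -0.28811637  0.15557954]
```

play_rows(rows=[{"dx": 0,"dy": 0,"dz": 0.004,"yaw": 0,"grip": 0.0},{"dx": 0,"dy": 0,"dz": 0.008,"yaw": 0,"grip": 0.0},{"dx": 0,"dy": 0,"dz": 0.008,"yaw": 0,"grip": 0.0}])

```text
time: 23.92
ee_pos: [0.5094, -0.2881, 0.1534]
eef_rot: [0.284, -3.129, -0.0]
ft_force: [1.0, 0.2, -1.3]
grip_width: 0.0157
grip_force: 32.8
```

play_rows(rows=[{"dx": 0,"dy": 0,"dz": 0.004,"yaw": 0,"grip": 0.0},{"dx": 0,"dy": 0,"dz": 0.008,"yaw": 0,"grip": 0.0},{"dx": 0,"dy": 0,"dz": 0.008,"yaw": 0,"grip": 0.0}])

```text
time: 24.3
ee_pos: [0.5095, -0.2881, 0.1516]
eef_rot: [-0.284, 3.129, -0.0]
ft_force: [0.5, 0.6, -0.3]
grip_width: 0.016
grip_force: 33.0
```

```bash
python3 f.py
```

```text
[-0.14 -0.04  0.53] [0.37 0.46 0.53] [ 0.50945149 -0.28811484  0.15155921]
```

play_rows(rows=[{"dx": 0,"dy": 0,"dz": 0.004,"yaw": 0,"grip": 0.0},{"dx": 0,"dy": 0,"dz": 0.004,"yaw": 0,"grip": 0.0}])

```text
time: 24.95
ee_pos: [0.5095, -0.2881, 0.1506]
eef_rot: [-0.284, 3.129, -0.0]
ft_force: [0.1, -0.1, 3.3]
grip_width: 0.0159
grip_force: 33.1
```

```bash
python3 f.py; python3 slab.py
```

```text
[-0.01  0.19  1.98] [0.26 0.66 0.66] [ 0.50949121 -0.28812901  0.15057355]
F [-0.2   0.53  1.92] w 0.0154537040793785
tcp rel cup -0.0006 -0.0005 0.1506
top n 12517 8968 tilt deg(+ = leans +x) -0.35 x [-0.0156 -0.0016  0.0163] z [0.192  0.1939 0.1951]
[ 513  597  657  715  831 8932  272    0    0    0]
wrist 0.116 290 [-0.0079 -0.0073 -0.0062]
wrist 0.124 89 [-0.0079 -0.0074 -0.0067]
wrist 0.148 425 [-0.0167 -0.0163 -0.0158]
wrist 0.156 573 [-0.0167 -0.0162 -0.0158]
wrist 0.164 649 [-0.0166 -0.0161 -0.0157]
wrist 0.172 779 [-0.0165 -0.016  -0.0155]
wrist 0.18 925 [-0.0164 -0.0159 -0.0154]
wrist 0.188 1176 [-0.0163 -0.0157 -0.015 ]
wrist 0.196 7376 [-0.0148 -0.0013  0.0147]
scene 0.116 48 [0.007  0.0094 0.0116]
scene 0.124 56 [0.007  0.0091 0.0115]
scene 0.132 49 [0.0064 0.0097 0.0112]
scene 0.14 13 [0.0067 0.0183 0.0191]
scene 0.148 57 [0.0175 0.0191 0.021 ]
scene 0.156 54 [0.0176 0.0194 0.021 ]
scene 0.164 53 [0.0178 0.0193 0.0209]
scene 0.172 57 [0.0178 0.0194 0.0211]
scene 0.18 55 [0.0174 0.0193 0.0208]
scene 0.188 82 [0.0029 0.0193 0.0222]
scene 0.196 111 [-0.0094  0.004   0.019 ]
```

It's upright within about 1°, with the expected 1.5 N/mm springiness under the foot. I'll release slowly.

play_rows(rows=[{"dx": 0,"dy": 0,"dz": 0,"yaw": 0,"grip": 0.18},{"dx": 0,"dy": 0,"dz": 0,"yaw": 0,"grip": 0.19},{"dx": 0,"dy": 0,"dz": 0,"yaw": 0,"grip": 0.21},{"dx": 0,"dy": 0,"dz": 0,"yaw": 0,"grip": 0.25},{"dx": 0,"dy": 0,"dz": 0,"yaw": 0,"grip": 0.35}])

```text
time: 26.28
ee_pos: [0.5094, -0.2881, 0.1505]
eef_rot: [0.284, -3.129, 0.0]
ft_force: [0.5, -0.1, -0.0]
grip_width: 0.03
grip_force: 0.0
```

```bash
python3 slab.py
```

```text
F [ 0.46 -0.09 -0.02] w 0.029957314834700308
tcp rel cup -0.0007 -0.0005 0.1505
top n 12958 9396 tilt deg(+ = leans +x) -1.34 x [-0.0183 -0.0041  0.0136] z [0.1929 0.1952 0.1963]
[ 506  560  615  697  791 4066 5723    0    0    0]
wrist 0.116 279 [-0.0093 -0.0084 -0.0072]
wrist 0.124 90 [-0.0094 -0.0085 -0.0074]
wrist 0.148 328 [-0.0187 -0.0182 -0.0169]
wrist 0.156 528 [-0.0188 -0.0183 -0.017 ]
wrist 0.164 637 [-0.0189 -0.0183 -0.0169]
wrist 0.172 724 [-0.019  -0.0184 -0.0168]
wrist 0.18 885 [-0.0191 -0.0184 -0.0167]
wrist 0.188 1064 [-0.0191 -0.0185 -0.0167]
wrist 0.196 7907 [-0.0176 -0.0042  0.0121]
scene 0.116 52 [0.005  0.0081 0.0104]
scene 0.124 51 [0.0045 0.0085 0.01  ]
scene 0.132 56 [0.0053 0.0085 0.0109]
scene 0.14 11 [0.0063 0.0079 0.0097]
scene 0.148 48 [0.0163 0.0176 0.0207]
scene 0.156 52 [0.0159 0.0181 0.0201]
scene 0.164 58 [0.0155 0.0178 0.0195]
scene 0.172 53 [0.0154 0.0175 0.0195]
scene 0.18 55 [0.0148 0.018  0.0202]
scene 0.188 57 [0.0158 0.019  0.0201]
scene 0.196 146 [-0.0112  0.0046  0.0184]
```

It settled flat and is standing on its own. I'll retreat straight up.

play_rows(rows=[{"dx": 0,"dy": 0,"dz": 0,"yaw": 0,"grip": 0.5},{"dx": 0,"dy": 0,"dz": -0.04,"yaw": 0,"grip": 0.5},{"dx": 0,"dy": 0,"dz": -0.16,"yaw": 0,"grip": 0.5},{"dx": 0,"dy": 0,"dz": -0.32,"yaw": 0,"grip": 0.5},{"dx": 0,"dy": 0,"dz": -0.4,"yaw": 0,"grip": 0.5}])

```text
time: 27.2
ee_pos: [0.51, -0.2885, 0.2534]
eef_rot: [-0.284, 3.126, -0.002]
ft_force: [-0.3, -0.7, -0.1]
grip_width: 0.0429
grip_force: 0.0
```

```bash
python3 slab.py|grep scene
python3 - <<'E'
from h import *
from cell import capture
s,_=capture("scene");t,_=capture("top")
a=cv2.resize(np.ascontiguousarray(s[100:300,120:520][:,:,::-1]),(800,400));cv2.imwrite("pics/fin.png",np.clip(a*1.6,0,255).astype(np.uint8))
E
```

```text
scene 0.116 56 [0.0051 0.0083 0.0101]
scene 0.124 51 [0.0054 0.0083 0.0101]
scene 0.132 56 [0.0054 0.0084 0.0102]
scene 0.14 16 [0.0032 0.0083 0.0096]
scene 0.148 50 [0.0157 0.0176 0.0195]
scene 0.156 54 [0.0157 0.0182 0.0197]
scene 0.164 51 [0.0162 0.0177 0.0193]
scene 0.172 63 [0.0157 0.0176 0.0201]
scene 0.18 52 [0.0154 0.0174 0.0197]
scene 0.188 59 [0.0164 0.0182 0.0201]
scene 0.196 157 [-0.0119  0.0046  0.0183]
```

View pics/fin.png

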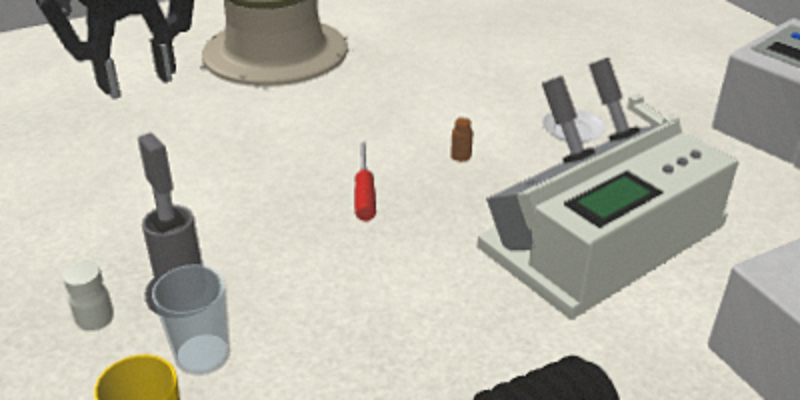

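The plug stands upright in the cup at (165,200). The round plugs are home at (570,115) and (610,95), the beaker and flask haven't moved, and the gripper is clear.

```bash
python3 -c "
from cell import finish_job;print(finish_job())"
```

```text
the job is handed in; nothing more can be done
None
```

I handed the job in at about 27 s: the flat-gripped plug stands upright and free in the holder cup, after one re-grip because it leaned on the rim when first released. The round plugs, beaker and flask look undisturbed in the last picture; no verdict came back.

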